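# Microscope held over a burnt phone chip, beside a scale

### The job

Get the burnt chip in the opened phone ready for its damage picture. First lay the ruler flat on the blue holder plate with its graduated edge flush along the phone's long side next to the row of chips, so that the graduations run past the burnt chip, and let go of it; then take the white pocket microscope out of its dock and carry it over the clutter to the phone. Finish while still holding the microscope: motionless, upright and square to the phone, its lens centred on the burnt chip and about 15 mm above it, never letting it touch the phone, its holder or the ruler, and leave everything else on the bench where it stands.

Things in the scene. Friction and masses are not known exactly. Their poses are not given: they have to be found in the camera images.
- holder: Blue phone holder fixed to the bench: plate 150 (x) x 225 (y) x 10 mm with a grey sheet. Origin: centre of its underside. The phone is clamped on its +x half between aluminium end jaws 9 mm above the plate (brass clamp nut behind the +y jaw, 14 mm above the plate); the free strip, 74 mm wide, on its -x half takes the ruler. Same yaw as the phone.
- phone: Opened phone, 72 (x) x 150 (y) x 7.5 mm, silver frame, clamped immovably (at +35 mm in the holder's x). Origin: centre of its underside, on the plate's top (10 mm above the bench). The dark blue logic board with three chips in a row runs along its -x long side, whose upright outer face is the plane x = -36 mm of this frame; a black battery lies at +x.
- burnt_chip: The burnt chip on the phone's board: 14 x 14 mm, 1.5 mm high, with an orange-brown scorch mark on and around it and a charred spot. Origin: centre of its underside. One of three chips in a row, 42 mm apart, 14.5 mm inside the phone's -x side; it may be any of the three.
- burnt_top (a point): Centre of the burnt chip's top face, level with the rim of the phone's frame (17.5 mm above the bench). Axes as the phone's.
- chip_a: A sound black chip, 14 x 14 x 1.5 mm, with a white dot. Origin: centre of its underside.
- chip_b: A sound black chip like chip_a.
- scale: Aluminium safety ruler, loose, about 0.1 kg: flat blade 44 (x) x 150 (y) x 4 mm, black graduations along its +x edge. A teal upright fin runs along it: 10 mm thick (x), 130 mm long (y), centred at x = -8 mm (30 mm from the graduated edge), top 23 mm above the underside; grip it by this fin from above. Origin: centre of the blade's underside, z up.
- edge_a (a point): On the ruler's graduated edge (x = +22 mm), 70 mm to +y of its middle, 2 mm above its underside.
- edge_b (a point): The same, 70 mm to -y of its middle.
- dock: Grey charging dock fixed to the bench, 170 (x) x 66 (y) mm, two wells at x = +43 and -43 mm, each 36 (x) x 30 (y) mm inside, floor 8 mm and rim 44 mm above the bench. Origin: centre of its underside. The microscope stands in one well, the torch in the other, either way.
- scope: White cordless pocket microscope standing lens down in a dock well (1 mm play): 34 (x) x 28 (y) mm, 122 mm tall, about 0.11 kg, clear lens end below, teal focus ring 56 mm up. Flat sides face +y and -y (28 mm across): grip them from above, 65 to 115 mm up. Origin: centre of the lens end (lowest face), z along the body to its top.
- uv_torch: Black round UV torch with a red band, 27 mm diameter, 108 mm tall, standing in the other well. Not needed. Origin: centre of its foot.
- bottle: White bottle with a blue cap, 56 mm diameter, 125 mm tall, standing between dock and holder. Origin: centre of its underside.
- flux_jar: Amber jar with a black lid, 44 mm diameter, 45 mm tall, standing between dock and holder. Origin: centre of its underside.
- screw_tray: Orange screw tray with six compartments, 85 x 130 x 22 mm, beyond the dock and holder. Origin: centre of its underside.
- back_cover: The phone's dark blue back cover, 72 x 150 x 5 mm, lying beyond the holder. Origin: centre of its underside.
- driver: Red-handled screwdriver, 150 mm long, lying beyond the ruler on the right.
- tweezers: Steel tweezers, 136 mm long, lying on the far left.
Mind the look-alikes: they are no part of the job. What is shaped like the scope but purple is not meant. What is shaped like the scale but yellow is not meant.

How it is judged:
By the outcome, as a careful person would: the job done as asked, in the order asked, and still so for the second after the job is handed in, while the arm keeps its last pose, push and grip.
It also fails if it takes over 72 s, if anything falls off the work surface, if the arm or the gripper's body presses on something with over 40 N, if the wrist force passes 120 N, or if a joint passes its speed limit or range.

### The arm

A 6-joint arm with a two-finger parallel gripper is mounted at the origin on the work surface. World frame = base frame: x ahead of the robot, y to its left, z up, the work surface at z = 0. Lengths are in mm, angles in rad, forces in N, time in s.
With the tool pointing down it reaches from about 300 to 775 mm from the base axis. Payload 14.6 kg.
Tool frame: the origin (TCP) lies at the very end of the fingers, on their centre line; the grasp point (between the pads) lies 19 mm behind it; z points along the fingers, y is the line along which they close (so a half turn about z gives the same grasp; the last joint's range is limited). The gripper opens to 94 mm and grips with 3 to 60 N. Pads are 16 mm wide; open, the fingers measure 119 mm over their backs; the gripper's body (75 mm by 177 mm) begins 78 mm behind the grasp point.
Start: joints at [-1.205, 0.3, 1.521, -0, 1.321, -0.067], TCP at [230.67, -499.28, 205.446] pointing down, gripper open.
Joint ranges: [-3.03, 3.03], [-0.79, 2.21], [0.23, 2.52], [-1.04, 4.18], [0, 3.07], [-2.55, 2.55]. Speed limits (rad/s): [2.22, 2.22, 2.57, 3.14, 3.14, 3.14].

### API

Orientations are given as [roll, pitch, yaw] about the fixed x, y, z axes, in that order (R = Rz(yaw) Ry(pitch) Rx(roll)).
In Python, from cell import manip, camera, get_calibration gives the robot as it stands.
- The arm moves only by the tool arm_command, never from a script. Its argument "targets" is a list of rows, each an object of numbers: "hand": the opening, from -1 (shut) to 1 (fully open), so that 0 is half open; "x", "y", "z": the shift along the tool's x, y, z in m; "yaw": the turn about the tool's z in rad. In form: [{"hand": .., "x": .., "y": .., "z": .., "yaw": ..}, ...]. A call has 1 to 10 rows; each row shifts and turns the commanded pose from where the row before left it, along the tool's axes as they then stand; what a row does not reach is not made up. A row lasts 1/10 s, in which the tool goes at most 50 mm and 8.59 degrees, less where a joint would pass 70% of its speed; a pose out of reach is approached as far as the arm can. A call is refused whole if a number of a shift passes 0.05 or a number of a turn 0.15, either way. A call with a gripper value outside its range is refused whole. The fingers move at their own pace and stop on an object; "newtons" is the grip in N (left out, the last holds). Time passes only in rows, so rows that do not move let the fingers close. It gives the time, the measured TCP pose, the force, the opening and the grip force at its end, in the units of the state.
- manip.read_state(): the state, without advancing time (a new reading comes with each control period).
- camera(name): name is "scene" or "top" or "wrist"; returns the picture (384x512x3 uint8, red, green, blue); there is no depth.
- get_calibration(name): a dict with "K" (3x3 intrinsics, pixels), "dist_coeffs" ([k1, k2, p1, p2, k3] as OpenCV has them; the pictures are not rectified), "cam_to_world" (4x4, takes a point from camera to world coordinates). Camera axes: x right, y up, looking along -z (the intrinsics and any distortion apply to the point x, -y, -z); pixel columns grow to the right and rows downward; lengths in mm; the calibration is good to about 2 mm. A picture is of the moment at which its call begins: read the wrist's pose just before it. get_calibration takes no time and is no camera call; for the wrist camera it gives the pose at the moment of the call.
- manip.sign_off(): hands the job in; it is judged then, once.
The state is a dict: "clock": time; "joints": joint angles; "qd": joint speeds; "effort": joint torques, N m; "eef_pos": TCP position; "eef_rot": TCP orientation; "wrist_force": force on the tool from outside, world axes, zero at the start; "moment": the same for the moment, N m; "finger_gap": finger opening in mm; "finger_force": force on a finger pad.
Only numpy, scipy, OpenCV 4.12 (cv2) and the standard library are available. Lean on these libraries where they do the work, as an engineer would, in place of code of your own. Each camera call takes 0.05 s, during which the arm holds its last target. There are 200 camera calls.

## Working session

There is one attempt and no reset: what is moved stays moved. The work goes in short steps, Python scripts to look and compute and a tool call to move; the robot and the scene stay as the last step left them, time stands still between calls to the robot, and variables do not carry over. Pictures are saved under pics/ and viewed, at most 10 in all, crops included, and the job is handed in when it is done.

Besides the shell and the picture viewer there is one more tool, called after "Emit:" as name(argument=value, ...), one argument or row to a line, values as JSON. arm_command: Moves the arm, as the interface text tells. Its arguments: {"type":"object","properties":{"targets":{"type":"array"},"newtons":{"type":"number"}},"required":["targets"]}

```bash
ls; mkdir -p pics; python3 - <<'E'
from cell import manip,camera,get_calibration
import cv2,numpy as np
a=[camera(n) for n in("scene","top")]
for n,i in zip(("scene","top"),a): cv2.imwrite(f"pics/{n}0.png",cv2.cvtColor(i,cv2.COLOR_RGB2BGR))
for n in("scene","top","wrist"):
    c=get_calibration(n);print(n,np.round(c["K"],1).tolist(),np.round(c["dist_coeffs"],3),np.round(c["cam_to_world"],3).tolist())
print(manip.read_state())
E
```

```text
pics
scene [[385.8, 0.0, 249.9], [0.0, 385.8, 188.2], [0.0, 0.0, 1.0]] [-0.064  0.     0.     0.     0.   ] [[-0.595, -0.628, 0.502, 1089.184], [0.804, -0.474, 0.359, 390.386], [0.013, 0.617, 0.787, 946.821], [0.0, 0.0, 0.0, 1.0]]
top [[418.1, 0.0, 254.0], [0.0, 418.1, 192.9], [0.0, 0.0, 1.0]] [-0.145  0.     0.     0.     0.   ] [[0.011, 0.999, -0.035, 475.284], [-1.0, 0.011, 0.01, -16.967], [0.01, 0.034, 0.999, 1024.393], [0.0, 0.0, 0.0, 1.0]]
wrist [[312.2, 0.0, 257.2], [0.0, 312.2, 196.2], [0.0, 0.0, 1.0]] [-0.031  0.     0.     0.     0.   ] [[0.419, 0.884, 0.209, 291.233], [-0.908, 0.408, 0.095, -471.527], [-0.001, -0.229, 0.973, 383.58], [0.0, 0.0, 0.0, 1.0]]
{'clock': 0.1, 'joints': array([-1.20461912e+00,  3.00409715e-01,  1.52147277e+00, -2.52960624e-07,
        1.32068768e+00, -6.66349218e-02]), 'qd': array([-8.05518266e-04, -2.81547271e-03, -3.24018575e-03,  2.79466971e-03,
       -9.11442592e-04, -9.17347640e-05]), 'effort': array([ 2.73278038e-04, -5.32642758e+01, -3.53283691e+01,  7.08981394e-02,
        2.34978728e-02, -4.38114910e-05]), 'eef_pos': array([ 230.58720124, -499.09413123,  204.96581517]), 'eef_rot': array([-3.14061729e+00, -6.48439001e-05,  4.32812161e-01]), 'wrist_force': array([ 0.35011979, -0.7674219 ,  0.5521709 ]), 'moment': array([-0.00162856,  0.01416453, -0.02038983]), 'finger_force': 0.0, 'finger_gap': 93.73364039304475}
```

View pics/top0.png

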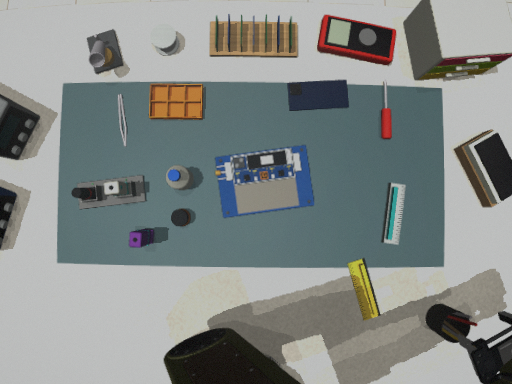

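View pics/scene0.png

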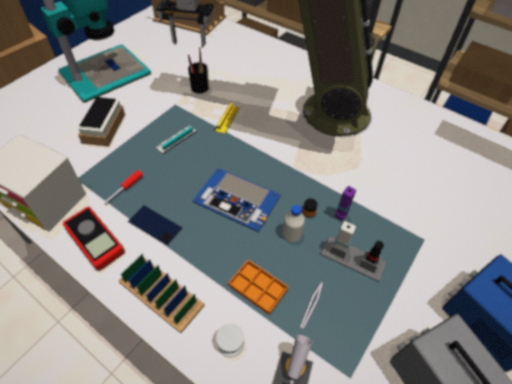

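The top view shows these candidates:
- **Ruler:** teal-finned at (394,213), graduations on its right side. The yellow look-alike is at (364,289).
- **Microscope:** white top at (112,188) in the dock, with the torch at (80,192). The purple look-alike is at (137,239). The white bottle (178,177) and the white round lid (165,40) are not meant either.
- **Burnt chip:** the orange-brown one, around (264,175).

By the description I choose teal, white and scorched. I'll check each choice close up.

```bash
cat > h.py <<'E'
from cell import manip,camera,get_calibration
import cv2,numpy as np
def ray(cal,uv):
    uv=np.asarray(uv,float).reshape(-1,1,2)
    n=cv2.undistortPoints(uv,np.array(cal["K"]),np.array(cal["dist_coeffs"])).reshape(-1,2)
    T=np.array(cal["cam_to_world"]); d=np.c_[n[:,0],-n[:,1],-np.ones(len(n))]@T[:3,:3].T
    return T[:3,3],d
def onz(cal,uv,z):
    o,d=ray(cal,uv); return (o+d*((z-o[2])/d[:,2])[:,None])[:,:2]
def proj(cal,P):
    T=np.linalg.inv(np.array(cal["cam_to_world"]));P=np.atleast_2d(P)@T[:3,:3].T+T[:3,3]
    return cv2.projectPoints(P*[1,-1,-1],np.zeros(3),np.zeros(3),np.array(cal["K"]),np.array(cal["dist_coeffs"]))[0].reshape(-1,2)
def hsv(im): return cv2.cvtColor(im,cv2.COLOR_RGB2HSV)
def blobs(mask,amin=30):
    cs,_=cv2.findContours(mask.astype(np.uint8),cv2.RETR_EXTERNAL,cv2.CHAIN_APPROX_NONE)
    return sorted([c for c in cs if cv2.contourArea(c)>amin],key=cv2.contourArea,reverse=True)
def save(im,n): cv2.imwrite(f"pics/{n}.png",cv2.cvtColor(im,cv2.COLOR_RGB2BGR))
def load(n): return cv2.cvtColor(cv2.imread(f"pics/{n}.png"),cv2.COLOR_BGR2RGB)
def shift(goal_xy=None,goal_z=None,goal_yaw=None):
    s=manip.read_state();p=s["eef_pos"];w=s["eef_rot"][2]
    if goal_xy is not None:
        d=np.array(goal_xy)-p[:2]; print("tool x,y shift mm",np.round([d[0]*np.cos(w)+d[1]*np.sin(w),d[0]*np.sin(w)-d[1]*np.cos(w)],1))
    if goal_z is not None: print("tool z shift",round(p[2]-goal_z,1))
    if goal_yaw is not None: print("turn about tool z",round(-(goal_yaw-w),4))
    print("pos",np.round(p,1),"rot",np.round(s["eef_rot"],4),"j",np.round(s["joints"],2),"t",round(s["clock"],2),"gap",round(s["finger_gap"],1),"F",np.round(s["wrist_force"],1))
E
python3 - <<'E'
from h import *
c=get_calibration("top");im=load("top0");H=hsv(im)
def rep(n,m,z,amin=30,k=2):
    for b in blobs(m,amin)[:k]:
        r=cv2.minAreaRect(onz(c,b.reshape(-1,2),z).astype(np.float32));bp=cv2.minAreaRect(b)
        print(n,np.round(bp[0]),np.round(r[0],1),np.round(r[1],1),round(r[2],1))
h,s,v=[H[...,i].astype(int) for i in range(3)]
roi=np.zeros(h.shape,bool);roi[85:265,60:445]=1
rep("plate",roi&(h>105)&(h<118)&(s>170)&(v>90),10,200)
rep("fin",roi&(h>80)&(h<95)&(s>150)&(v>110),23)
rep("white",roi&(s<40)&(v>170),4,20,8)
rep("brown",roi&(h<20)&(s>80),17.5,5,8)
rep("purple",roi&(h>130)&(h<160)&(s>80),122)
rep("cap",roi&(h>100)&(h<118)&(s>170)&(v>120),125,20,5)
rep("dark",roi&(v<40),45,40,8)
E
```

```text
fin [392. 213.] [ 465.5 -365.7] [  8.6 125.5] 83.0
white [395. 213.] [ 463.8 -378.1] [ 32.2 147.2] 82.9
white [111. 187.] [520.8 327.6] [27.1 33. ] 8.5
white [420. 126.] [ 689.5 -449.1] [127.7 216.4] 88.2
white [228. 171.] [563.7  37.2] [40.8 14.1] 10.3
white [297. 161.] [ 589. -131.] [38.9 12.2] 8.4
white [266. 159.] [593.1 -57. ] [16.4 26.4] 8.9
white [289. 155.] [ 603.8 -112. ] [35.  11.7] 13.3
brown [176. 102.] [731.5 168.1] [132.9  85.5] 89.9
brown [386. 123.] [ 687.4 -352.6] [25.7 76.2] 89.0
brown [263. 175.] [553.8 -48.8] [19.  17.1] 11.8
purple [138. 239.] [403.6 225.1] [34.9 39.9] 0.6
cap [173. 175.] [543.3 149.7] [21.7 21.9] 0.6
dark [ 84. 193.] [504.5 380.2] [24.  25.1] 0.6
```

```bash
python3 - <<'E'
import cv2
i=cv2.imread("pics/top0.png")
a=cv2.resize(i[135:225,205:325],None,fx=4,fy=4,interpolation=cv2.INTER_CUBIC)
b=cv2.resize(i[165:255,360:420],None,fx=4,fy=4,interpolation=cv2.INTER_CUBIC)
cv2.imwrite("pics/cr.png",cv2.hconcat([a,b]))
E
```

```text
(no output)
```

View pics/cr.png

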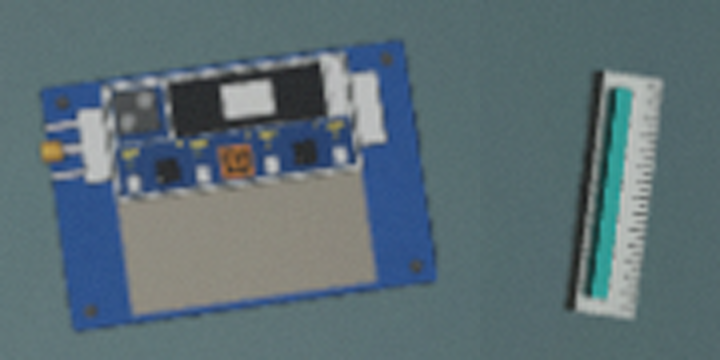

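The crop confirms the burnt chip is the middle one, at top-image (264,175). The teal-fin ruler has its graduations facing right, which is world -y. Next I move over the ruler for a close look.

Emit:
arm_command(
  targets=[
    {"hand": 0,"x": 0.045,"y": -0.004,"z": 0,"yaw": 0},
    {"hand": 0,"x": 0.045,"y": -0.004,"z": 0,"yaw": 0},
    {"hand": 0,"x": 0.045,"y": -0.004,"z": 0,"yaw": 0},
    {"hand": 0,"x": 0.045,"y": -0.004,"z": 0,"yaw": 0},
    {"hand": 0,"x": 0.045,"y": -0.003,"z": 0,"yaw": 0},
    {"hand": 0,"x": 0.044,"y": -0.003,"z": 0,"yaw": 0},
    {"hand": 0,"x": 0,"y": 0,"z": 0,"yaw": 0.138},
    {"hand": 0,"x": 0,"y": 0,"z": 0,"yaw": 0.138},
    {"hand": 0,"x": 0,"y": 0,"z": 0,"yaw": 0.138},
    {"hand": 0,"x": 0,"y": 0,"z": 0,"yaw": 0.139},
  ],
)

```text
clock: 1.1
eef_pos: [465.6, -366.3, 205.0]
eef_rot: [-3.141, 0.001, -0.126]
wrist_force: [-0.0, 0.5, 0.8]
finger_gap: 46.8
finger_force: 0.0
```

Emit:
arm_command(
  targets=[
    {"hand": -0.2,"x": 0,"y": 0,"z": 0,"yaw": 0},
    {"hand": -0.2,"x": 0,"y": 0,"z": 0,"yaw": 0},
    {"hand": -0.2,"x": 0,"y": 0,"z": 0,"yaw": 0},
  ],
)

```text
clock: 1.4
eef_pos: [465.6, -366.5, 205.3]
eef_rot: [-3.141, 0.0, -0.117]
wrist_force: [-0.5, 0.2, 0.1]
finger_gap: 37.4
finger_force: 0.0
```

```bash
cat > fin.py <<'E'
from h import *
import sys
zf=float(sys.argv[2]) if len(sys.argv)>2 else 0
c=get_calibration("wrist");im=camera("wrist");save(im,sys.argv[1]);H=hsv(im).astype(int);h,s,v=H[...,0],H[...,1],H[...,2]
b=blobs((h>78)&(h<97)&(s>130)&(v>90),300)[0]
r=cv2.minAreaRect(onz(c,b.reshape(-1,2),23+zf).astype(np.float32)); print("fin",r)
B=cv2.boxPoints(r); e=B[1]-B[0] if np.linalg.norm(B[1]-B[0])>np.linalg.norm(B[2]-B[1]) else B[2]-B[1]
print("long dir rad",np.arctan2(e[1],e[0]))
for b in blobs((s<50)&(v>120),500)[:3]:
    r=cv2.minAreaRect(onz(c,b.reshape(-1,2),4+zf).astype(np.float32)); print("blade?",r,cv2.boundingRect(b))
E
python3 fin.py w1; python3 -c "
from h import *
shift()"
```

```text
fin ((467.16009521484375, -366.3717041015625), (8.294173240661621, 127.40228271484375), 82.60010528564453)
long dir rad -0.12915261
blade? ((467.5018310546875, -599.5831909179688), (184.9183807373047, 365.0579528808594), 89.91850280761719) (365, 0, 147, 283)
blade? ((514.0555419921875, -308.03509521484375), (214.00860595703125, 235.46267700195312), 75.14129638671875) (115, 31, 185, 204)
blade? ((536.981689453125, -100.44770812988281), (88.97457122802734, 170.4799041748047), 72.89482116699219) (0, 71, 70, 136)
pos [ 465.6 -366.5  205.4] rot [-3.1415e+00  1.0000e-04 -1.1770e-01] j [-0.73  0.4   1.39  0.    1.35  0.96] t 1.45 gap 37.6 F [ 0.3 -0.2 -0.4]
```

View pics/w1.png

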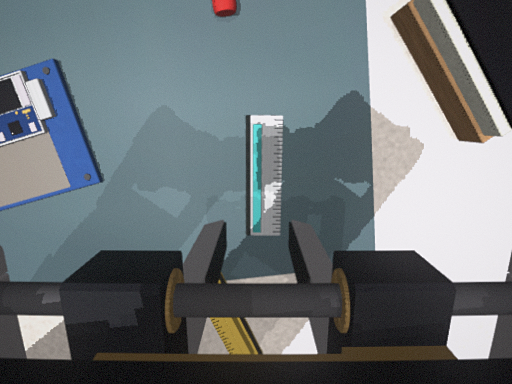

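The wrist view shows the teal-fin ruler at (262,175), graduations right. The yellow one, at (232,330), is clearly elsewhere. I descend onto the fin.

Emit:
arm_command(
  targets=[
    {"hand": -0.2,"x": 0.0015,"y": 0,"z": 0.04,"yaw": 0.011},
    {"hand": -0.2,"x": 0,"y": 0,"z": 0.04,"yaw": 0},
    {"hand": -0.2,"x": 0,"y": 0,"z": 0.04,"yaw": 0},
    {"hand": -0.2,"x": 0,"y": 0,"z": 0.04,"yaw": 0},
    {"hand": -0.2,"x": 0,"y": 0,"z": 0.02,"yaw": 0},
    {"hand": -0.2,"x": 0,"y": 0,"z": 0.01,"yaw": 0},
    {"hand": -0.2,"x": 0,"y": 0,"z": 0.008,"yaw": 0},
    {"hand": -0.2,"x": 0,"y": 0,"z": 0,"yaw": 0},
  ],
)

```text
clock: 2.25
eef_pos: [467.2, -366.7, 7.4]
eef_rot: [-3.142, 0.0, -0.131]
wrist_force: [-0.5, 0.5, 0.3]
finger_gap: 37.4
finger_force: 0.0
```

Emit:
arm_command(
  targets=[
    {"hand": -1,"x": 0,"y": 0,"z": 0,"yaw": 0},
    {"hand": -1,"x": 0,"y": 0,"z": 0,"yaw": 0},
    {"hand": -1,"x": 0,"y": 0,"z": 0,"yaw": 0},
    {"hand": -1,"x": 0,"y": 0,"z": 0,"yaw": 0},
    {"hand": -1,"x": 0,"y": 0,"z": 0,"yaw": 0},
    {"hand": -1,"x": 0,"y": 0,"z": 0,"yaw": 0},
  ],
  newtons=30,
)

```text
clock: 2.85
eef_pos: [467.3, -366.8, 8.0]
eef_rot: [3.141, -0.001, -0.131]
wrist_force: [-1.9, 0.0, 6.2]
finger_gap: 9.3
finger_force: 30.0
```

Emit:
arm_command(
  targets=[
    {"hand": -1,"x": 0,"y": 0,"z": -0.04,"yaw": 0},
    {"hand": -1,"x": 0,"y": 0,"z": -0.04,"yaw": 0},
    {"hand": -1,"x": 0,"y": 0,"z": -0.04,"yaw": 0},
    {"hand": -1,"x": 0,"y": 0,"z": -0.03,"yaw": 0},
    {"hand": -1,"x": 0,"y": 0,"z": 0,"yaw": 0},
  ],
)

```text
clock: 3.35
eef_pos: [468.3, -367.7, 161.8]
eef_rot: [3.138, -0.006, -0.131]
wrist_force: [1.0, 0.1, -1.3]
finger_gap: 9.6
finger_force: 30.0
```

```bash
python3 - <<'E'
from h import *
c=get_calibration("top");im=load("top0");H=hsv(im).astype(int);h,s,v=H[...,0],H[...,1],H[...,2]
shift()
# plate outline in the top view: everything not mat-coloured, in a window
win=np.zeros(h.shape,bool);win[138:222,208:322]=1
m=win&~((h>85)&(h<102)&(s>40)&(s<125))
for b in blobs(m,500)[:2]:
    p=cv2.convexHull(b).reshape(-1,2);r=cv2.minAreaRect(onz(c,p,10).astype(np.float32));print(r)
im=camera("wrist");save(im,"w2");print(manip.read_state()["finger_gap"])
E
```

```text
pos [ 468.3 -367.7  161.8] rot [ 3.1378 -0.0057 -0.1311] j [-0.73  0.43  1.44  0.    1.26  0.97] t 3.35 gap 9.6 F [ 1.   0.1 -1.3]
((539.924072265625, -49.268798828125), (151.337158203125, 231.26148986816406), 8.56863784790039)
9.45244688236025
```

Emit:
arm_command(
  targets=[
    {"hand": -1,"x": -0.006,"y": -0.038,"z": 0,"yaw": 0},
    {"hand": -1,"x": -0.006,"y": -0.038,"z": 0,"yaw": 0},
    {"hand": -1,"x": -0.006,"y": -0.038,"z": 0,"yaw": 0},
    {"hand": -1,"x": -0.006,"y": -0.038,"z": 0,"yaw": 0},
    {"hand": -1,"x": -0.006,"y": -0.038,"z": 0,"yaw": 0},
    {"hand": -1,"x": -0.006,"y": -0.038,"z": 0,"yaw": 0},
    {"hand": -1,"x": -0.006,"y": -0.038,"z": 0,"yaw": 0},
    {"hand": -1,"x": -0.006,"y": -0.037,"z": 0,"yaw": 0},
  ],
)

```text
clock: 4.2
eef_pos: [458.2, -58.3, 155.9]
eef_rot: [-3.141, 0.003, -0.131]
wrist_force: [0.1, 0.2, -1.4]
finger_gap: 9.9
finger_force: 30.0
```

Emit:
arm_command(
  targets=[
    {"hand": -1,"x": 0,"y": 0,"z": 0,"yaw": -0.132},
    {"hand": -1,"x": 0,"y": 0,"z": 0,"yaw": -0.132},
    {"hand": -1,"x": 0,"y": 0,"z": 0,"yaw": -0.132},
    {"hand": -1,"x": 0,"y": 0,"z": 0,"yaw": -0.132},
    {"hand": -1,"x": 0,"y": 0,"z": 0,"yaw": -0.132},
    {"hand": -1,"x": 0,"y": 0,"z": 0,"yaw": -0.132},
    {"hand": -1,"x": 0,"y": 0,"z": 0,"yaw": -0.132},
  ],
)

```text
clock: 4.9
eef_pos: [458.4, -59.8, 155.7]
eef_rot: [-3.139, 0.002, 0.798]
wrist_force: [-0.0, 0.2, -0.7]
finger_gap: 9.7
finger_force: 30.0
```

Emit:
arm_command(
  targets=[
    {"hand": -1,"x": 0,"y": 0,"z": 0,"yaw": -0.132},
    {"hand": -1,"x": 0,"y": 0,"z": 0,"yaw": -0.132},
    {"hand": -1,"x": 0,"y": 0,"z": 0,"yaw": -0.132},
    {"hand": -1,"x": 0,"y": 0,"z": 0,"yaw": -0.132},
    {"hand": -1,"x": 0,"y": 0,"z": 0,"yaw": -0.132},
    {"hand": -1,"x": 0,"y": 0,"z": 0,"yaw": -0.132},
    {"hand": -1,"x": 0,"y": 0,"z": 0,"yaw": -0.132},
    {"hand": -1,"x": 0,"y": 0,"z": 0,"yaw": 0},
    {"hand": -1,"x": 0,"y": 0,"z": 0,"yaw": 0},
    {"hand": -1,"x": 0,"y": 0,"z": 0,"yaw": 0},
  ],
)

```text
clock: 5.9
eef_pos: [459.0, -59.9, 156.9]
eef_rot: [-3.141, -0.0, 1.714]
wrist_force: [-1.0, 0.5, -0.8]
finger_gap: 9.7
finger_force: 30.0
```

```bash
python3 - <<'E'
from h import *
import pickle
shift()
c=get_calibration("wrist");im=camera("wrist");save(im,"w3");pickle.dump(c,open("w3.pkl","wb"))
E
```

```text
pos [459.  -59.9 156.9] rot [-3.1407e+00 -3.0000e-04  1.7138e+00] j [-0.21  0.16  1.82  0.    1.17 -0.35] t 5.9 gap 9.7 F [-1.   0.5 -0.8]
```

View pics/w3.png

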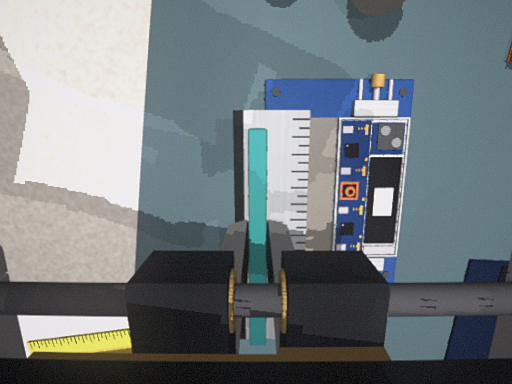

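The wrist view shows the ruler held with its graduated edge at column ~310. The phone's near frame edge is at column ~337 (rows 118-255), the burnt chip at (349,191). I measure the edge line and the chip.

```bash
cat > edge.py <<'E'
from h import *
import pickle,sys
def analyse(im,c,rows,c0,c1,jump,z,first=True):
    g=cv2.GaussianBlur(im,(3,3),0).astype(float).mean(2); pts=[]
    for r in range(*rows):
        d=np.diff(g[r,c0:c1])*jump; k=int(np.argmax(d))
        if 0<k<len(d)-1 and d[k]>6:
            a,b,e=d[k-1:k+2]; pts.append((c0+k+.5+(a-e)/(2*(a-2*b+e)+1e-9),r))
    P=onz(c,pts,z)
    for _ in range(4):
        m=P.mean(0);u=np.linalg.svd(P-m)[2][0]; u=u*np.sign(u[1]);n=np.array([u[1],-u[0]]);res=(P-m)@n;P=P[abs(res)<max(.6,2*res.std())]
    return m,u,n,res.std(),len(P)
if __name__=="__main__":
    im=load("w3");c=pickle.load(open("w3.pkl","rb"))
    print(im[160,326:348].mean(1).round().tolist()); print(im[220,300:348].mean(1).round().tolist())
    m,u,n,s,k=analyse(im,c,(125,245),325,342,1,17.5); print("edge at",m,"yaw",np.arctan2(u[1],u[0])-np.pi/2,s,k)
    H=hsv(im).astype(int)
    b=blobs(((H[...,0]<18)&(H[...,1]>120)&(H[...,2]>100))[:,330:370],40)[0]+[330,0]
    r=cv2.minAreaRect(onz(c,b.reshape(-1,2),17.5).astype(np.float32));print("burnt",r,"inside",(np.array(r[0])-m)@n, "along", (np.array(r[0])-m)@u)
    q=blobs(((H[...,2]<55))[110:250,342:362],40)
    for b in q[:4]:
        r=cv2.minAreaRect(onz(c,(b+[342,110]).reshape(-1,2),17.5).astype(np.float32));print("dark",np.round(r[0],1),np.round(r[1],1))
    b=blobs(((H[...,0]>78)&(H[...,0]<97)&(H[...,1]>130)&(H[...,2]>80))[100:230],200)[0]+[0,100]
    # held ruler edge: in the tool frame, blade top at z = TCP-? 
    zt=manip.read_state()["eef_pos"][2]-7.4+4
    m2,u2,n2,s2,k2=analyse(im,c,(125,230),302,318,-1,zt);print("ruler edge",m2,np.arctan2(u2[1],u2[0])-np.pi/2,s2,k2)
    w=1.7138;p=np.array([459,-59.9]);print("edge dist from TCP along n",(m2-p)@n2)
    # ruler far (+y) end
    g=im.astype(float).mean(2);print(g[100:120,290:300].mean(1).round().tolist())
    col=g[100:122,285:300].mean(1);k=100+np.argmax(np.diff(col))+.5;e=onz(c,[[292,k]],zt)[0];print("end dist from TCP along u",(e-p)@u2)
E
python3 edge.py
```

```text
[149.0, 152.0, 149.0, 153.0, 147.0, 147.0, 148.0, 154.0, 128.0, 81.0, 73.0, 166.0, 209.0, 156.0, 90.0, 75.0, 77.0, 85.0, 84.0, 80.0, 79.0, 80.0]
[138.0, 141.0, 136.0, 140.0, 146.0, 142.0, 149.0, 160.0, 164.0, 165.0, 163.0, 160.0, 159.0, 164.0, 161.0, 161.0, 163.0, 162.0, 164.0, 163.0, 161.0, 160.0, 161.0, 158.0, 161.0, 160.0, 163.0, 162.0, 162.0, 162.0, 167.0, 156.0, 119.0, 96.0, 198.0, 217.0, 135.0, 81.0, 83.0, 84.0, 86.0, 87.0, 84.0, 85.0, 87.0, 88.0, 82.0, 88.0]
edge at [539.60271194 -45.85262972] yaw 0.14755944297124568 0.08157564028349769 111
burnt ((554.4656372070312, -49.1146125793457), (18.588050842285156, 18.184362411499023), 8.241081237792969) inside 14.221816039398178 along -5.4117491030439036
dark [548.5  -7.4] [13.4 12.1]
dark [561.5 -90.4] [10.8 13. ]
ruler edge [483.71311327 -19.29594065] 0.14361716524685253 0.1003643059434056 74
edge dist from TCP along n 30.270100177219394
[109.0, 110.0, 110.0, 112.0, 109.0, 109.0, 110.0, 108.0, 106.0, 125.0, 205.0, 229.0, 225.0, 224.0, 224.0, 224.0, 226.0, 223.0, 155.0, 128.0]
end dist from TCP along u 73.27542282537706
```

Emit:
arm_command(
  targets=[
    {"hand": -1,"x": -0.003,"y": 0.025,"z": 0,"yaw": -0.004},
    {"hand": -1,"x": 0,"y": 0.0225,"z": 0,"yaw": 0},
    {"hand": -1,"x": 0,"y": 0,"z": 0.03,"yaw": 0},
    {"hand": -1,"x": 0,"y": 0,"z": 0.03,"yaw": 0},
    {"hand": -1,"x": 0,"y": 0,"z": 0.03,"yaw": 0},
    {"hand": -1,"x": 0,"y": 0,"z": 0.02,"yaw": 0},
    {"hand": -1,"x": 0,"y": 0,"z": 0.015,"yaw": 0},
    {"hand": -1,"x": 0,"y": 0,"z": 0.01,"yaw": 0},
    {"hand": -1,"x": 0,"y": 0,"z": 0,"yaw": 0},
    {"hand": -1,"x": 0,"y": 0,"z": 0,"yaw": 0},
  ],
)

```text
clock: 6.95
eef_pos: [506.9, -56.0, 22.9]
eef_rot: [3.141, 0.0, 1.72]
wrist_force: [0.2, -0.2, -0.5]
finger_gap: 9.5
finger_force: 30.0
```

```bash
python3 - <<'E'
from h import *
import pickle
shift()
c=get_calibration("wrist");im=camera("wrist");save(im,"w4");pickle.dump(c,open("w4.pkl","wb"))
save(cv2.resize(im[60:260,200:420],None,fx=2.7,fy=2.7,interpolation=cv2.INTER_CUBIC),"w4c")
E
```

```text
pos [506.9 -56.   22.9] rot [3.1411e+00 2.0000e-04 1.7203e+00] j [-0.18  0.45  1.79 -0.    0.9  -0.33] t 6.95 gap 9.5 F [ 0.2 -0.2 -0.5]
```

View pics/w4c.png

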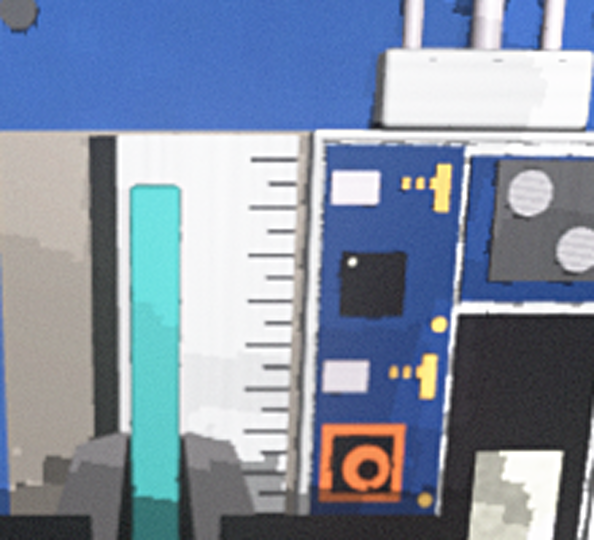

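The close crop shows the graduated edge at crop column ~297. The phone rim is at ~314, nearly parallel, with a gap of a few mm. I measure it next.

```bash
cat > gap.py <<'E'
from edge import *
def gap(name,zr,c=None,r0=112,r1=215,cg=None):
    im=load(name);c=c or pickle.load(open(name+".pkl","rb"));g=cv2.GaussianBlur(im,(3,3),0).astype(float).mean(2)
    A=[];B=[]
    for r in range(r0,r1):
        base=round(cg(r)) ; s=g[r,base-9:base+12]; d=np.diff(s); k=np.argmin(s[5:15])+5
        i=np.argmin(d[k-6:k]) + k-6; j=k+np.argmax(d[k:k+6])
        A.append((base-9+i+.5,r));B.append((base-9+j+.5,r))
    out=[]
    for Q,z in((A,zr),(B,17.5)):
        P=onz(c,Q,z)
        for _ in range(5):
            m=P.mean(0);u=np.linalg.svd(P-m)[2][0];u=u*np.sign(u[1]);n=np.array([u[1],-u[0]]);res=(P-m)@n;P=P[abs(res)<max(.4,2*res.std())]
        out.append((m,u,n)); print("line",np.round(m,2),"yaw",round(np.arctan2(u[1],u[0])-np.pi/2,4),"std",round(res.std(),2),len(P))
    print("gap",round((out[1][0]-out[0][0])@out[1][2],2))
    return out
E
python3 - <<'E'
from gap import *
im=load("w4")
for r in (120,150,180,210): print(r,im[r,298:326].mean(1).astype(int).tolist())
o=gap("w4",18.9,cg=lambda r:313-(r-115)*5/125)
E
```

```text
120 [233, 233, 233, 234, 237, 235, 235, 231, 232, 235, 234, 233, 214, 196, 185, 154, 118, 124, 200, 239, 236, 237, 188, 108, 109, 113, 107, 111]
150 [245, 245, 244, 247, 246, 246, 244, 244, 246, 249, 238, 202, 179, 172, 141, 99, 160, 229, 243, 237, 209, 146, 106, 105, 105, 108, 104, 105]
180 [198, 185, 186, 190, 184, 186, 182, 186, 184, 180, 174, 186, 158, 103, 94, 173, 239, 243, 240, 207, 115, 93, 99, 102, 103, 106, 104, 103]
210 [217, 217, 214, 218, 215, 213, 216, 215, 198, 175, 159, 158, 130, 102, 163, 225, 236, 203, 118, 88, 89, 92, 93, 90, 93, 91, 86, 91]
line [531.81  -9.16] yaw 0.1358 std 0.8 103
line [534.45  -9.58] yaw 0.1543 std 0.19 96
gap 2.55
```

```bash
python3 - <<'E'
from gap import *
im=load("w4");c=pickle.load(open("w4.pkl","rb"));g=cv2.blur(im,(1,3)).astype(float).mean(2)
A=[];B=[]
for r in range(112,225):
    x0=round(313-(r-115)*.04)-14; s=g[r,x0:x0+26]; k=7+np.argmin(s[7:18]); hi=np.median(s[:7])
    f=lambda q,t:np.interp(t,q[::-1] if q[0]>q[-1] else q,np.arange(len(q))[::-1] if q[0]>q[-1] else np.arange(len(q)))
    t=hi*.9; i=next((i for i in range(5,k) if s[i]>t>=s[i+1] and s[i+2]<t),None)
    if i is None: continue
    A.append((x0+i+(s[i]-t)/(s[i]-s[i+1]),r)); j=k+np.argmax(np.diff(s)[k:k+5]); B.append((x0+j+.5,r))
for Q,z in((A,18.9),(B,17.5)):
    P=onz(c,Q,z)
    for _ in range(5):
        m=P.mean(0);u=np.linalg.svd(P-m)[2][0];u*=np.sign(u[1]);n=np.array([u[1],-u[0]]);res=(P-m)@n;P=P[abs(res)<max(.3,2*res.std())]
    print(m,"yaw",np.arctan2(u[1],u[0])-np.pi/2,res.std(),len(P)); L=m if z>18 else L
print("gap",(m-L)@n)
E
```

```text
[531.30173766 -13.57517731] yaw 0.14688381456738986 0.10475799432144033 82
[534.46956848 -10.85120272] yaw 0.15190442280572136 0.1630771898079304 104
gap 3.543546556657207
```

Emit:
arm_command(
  targets=[
    {"hand": -1,"x": 0,"y": 0,"z": 0.002,"yaw": 0},
    {"hand": -1,"x": 0,"y": 0,"z": 0.002,"yaw": 0},
    {"hand": -1,"x": 0,"y": 0,"z": 0.0005,"yaw": 0},
    {"hand": -1,"x": 0,"y": 0,"z": 0,"yaw": 0},
    {"hand": -1,"x": 0,"y": 0,"z": 0,"yaw": 0},
    {"hand": -1,"x": 0,"y": 0,"z": 0,"yaw": 0},
  ],
)

```text
clock: 7.6
eef_pos: [506.6, -55.9, 18.0]
eef_rot: [3.142, 0.0, 1.721]
wrist_force: [0.1, -0.0, -1.2]
finger_gap: 9.9
finger_force: 30.0
```

Emit:
arm_command(
  targets=[
    {"hand": -1,"x": 0,"y": 0.001,"z": 0,"yaw": 0},
    {"hand": -1,"x": 0,"y": 0.001,"z": 0,"yaw": 0},
    {"hand": -1,"x": 0,"y": 0.001,"z": 0,"yaw": 0},
    {"hand": -1,"x": 0,"y": 0,"z": 0,"yaw": 0},
    {"hand": -1,"x": 0,"y": 0,"z": 0,"yaw": 0},
  ],
)

```text
clock: 8.1
eef_pos: [509.6, -55.5, 18.0]
eef_rot: [3.141, 0.0, 1.721]
wrist_force: [-0.1, 0.1, -1.5]
finger_gap: 9.7
finger_force: 30.0
```

Emit:
arm_command(
  targets=[
    {"hand": -1,"x": 0,"y": 0.0005,"z": 0,"yaw": 0},
    {"hand": -1,"x": 0,"y": 0.0005,"z": 0,"yaw": 0},
    {"hand": -1,"x": 0,"y": 0,"z": 0,"yaw": 0},
    {"hand": -1,"x": 0,"y": 0,"z": 0,"yaw": 0},
  ],
)

```text
clock: 8.5
eef_pos: [510.4, -55.3, 18.0]
eef_rot: [-3.141, -0.0, 1.721]
wrist_force: [-2.1, 0.7, 1.1]
finger_gap: 9.4
finger_force: 30.0
```

Emit:
arm_command(
  targets=[
    {"hand": -1,"x": 0,"y": 0,"z": 0.0005,"yaw": 0},
    {"hand": -1,"x": 0,"y": 0,"z": 0,"yaw": 0},
    {"hand": -1,"x": 0,"y": 0,"z": 0,"yaw": 0},
  ],
)

```text
clock: 8.8
eef_pos: [510.4, -55.3, 17.9]
eef_rot: [-3.141, -0.0, 1.721]
wrist_force: [-5.3, 0.4, 9.7]
finger_gap: 9.9
finger_force: 30.0
```

Side contact (-5 N) and plate contact (~10 N) are both made, so I release with a small opening.

Emit:
arm_command(
  targets=[
    {"hand": -0.55,"x": 0,"y": 0,"z": 0,"yaw": 0},
    {"hand": -0.55,"x": 0,"y": 0,"z": 0,"yaw": 0},
    {"hand": -0.55,"x": 0,"y": 0,"z": 0,"yaw": 0},
    {"hand": -0.55,"x": 0,"y": 0,"z": 0,"yaw": 0},
  ],
)

```text
clock: 9.2
eef_pos: [510.6, -55.4, 17.4]
eef_rot: [3.142, 0.0, 1.721]
wrist_force: [0.5, 0.1, -0.3]
finger_gap: 20.9
finger_force: 0.0
```

Emit:
arm_command(
  targets=[
    {"hand": -0.55,"x": 0,"y": 0,"z": -0.01,"yaw": 0},
    {"hand": -0.55,"x": 0,"y": 0,"z": -0.02,"yaw": 0},
    {"hand": -0.55,"x": 0,"y": 0,"z": -0.04,"yaw": 0},
    {"hand": -0.55,"x": 0,"y": 0,"z": -0.04,"yaw": 0},
    {"hand": -0.55,"x": 0,"y": 0,"z": -0.04,"yaw": 0},
    {"hand": -0.3,"x": 0,"y": 0,"z": 0,"yaw": 0},
    {"hand": -0.3,"x": 0,"y": 0,"z": 0,"yaw": 0},
  ],
)

```text
clock: 9.9
eef_pos: [510.7, -55.4, 168.3]
eef_rot: [3.14, 0.001, 1.721]
wrist_force: [-1.3, -0.7, -0.2]
finger_gap: 31.9
finger_force: 0.0
```

```bash
python3 - <<'E'
from h import *
import pickle
shift()
c=get_calibration("wrist");im=camera("wrist");save(im,"w5");pickle.dump(c,open("w5.pkl","wb"))
save(cv2.resize(im[60:260,200:400],None,fx=3,fy=3,interpolation=cv2.INTER_CUBIC),"w5c")
E
```

```text
pos [510.7 -55.4 168.3] rot [3.1399e+00 5.0000e-04 1.7208e+00] j [-0.18  0.25  1.67  0.    1.22 -0.33] t 9.9 gap 31.9 F [-1.3 -0.7 -0.2]
```

View pics/w5c.png

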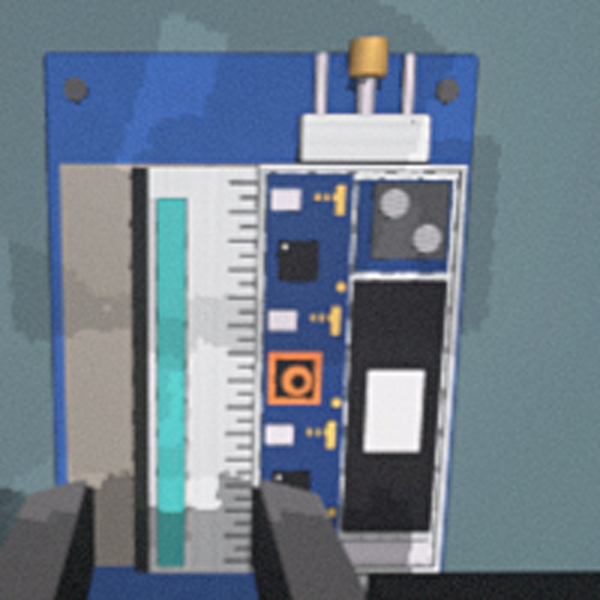

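The ruler lies flush along the phone, with its graduations running past the burnt chip at crop (295,380). Now I move to the microscope.

Emit:
arm_command(
  targets=[
    {"hand": 0.1,"x": 0,"y": 0,"z": -0.04,"yaw": 0},
    {"hand": 0.1,"x": 0.042,"y": 0.0068,"z": 0,"yaw": 0},
    {"hand": 0.1,"x": 0.042,"y": 0.0068,"z": 0,"yaw": 0},
    {"hand": 0.1,"x": 0.042,"y": 0.0068,"z": 0,"yaw": 0},
    {"hand": 0.1,"x": 0.042,"y": 0.0068,"z": 0,"yaw": 0},
    {"hand": 0.1,"x": 0.042,"y": 0.0068,"z": 0,"yaw": 0},
    {"hand": 0.1,"x": 0.042,"y": 0.0068,"z": 0,"yaw": 0},
    {"hand": 0.1,"x": 0.042,"y": 0.0068,"z": 0,"yaw": 0},
    {"hand": 0.1,"x": 0.042,"y": 0.0068,"z": 0,"yaw": 0},
    {"hand": 0.1,"x": 0,"y": 0,"z": 0,"yaw": 0},
  ],
)

```text
clock: 10.95
eef_pos: [512.9, 288.7, 205.2]
eef_rot: [-3.138, 0.0, 1.725]
wrist_force: [-0.2, -0.8, -0.2]
finger_gap: 51.6
finger_force: 0.0
```

```bash
python3 - <<'E'
from h import *
import pickle
# burnt chip from w5
im=load("w5");c=pickle.load(open("w5.pkl","rb"));H=hsv(im).astype(int)
b=blobs(((H[...,0]<18)&(H[...,1]>120)&(H[...,2]>100))[150:220,270:330],40)[0]+[270,150]
print("burnt",cv2.minAreaRect(onz(c,b.reshape(-1,2),17.5).astype(np.float32)))
c=get_calibration("wrist");im=camera("wrist");save(im,"w6");pickle.dump(c,open("w6.pkl","wb"));H=hsv(im).astype(int)
shift()
for b in blobs((H[...,1]<35)&(H[...,2]>185),150)[:5]:
    r=cv2.minAreaRect(onz(c,b.reshape(-1,2),130).astype(np.float32));print(cv2.boundingRect(b),np.round(r[0],1),np.round(r[1],1),round(r[2],1))
E
```

```text
burnt ((554.782958984375, -49.278465270996094), (18.4531192779541, 17.576475143432617), 8.600826263427734)
pos [513.2 286.6 205.3] rot [-3.1384e+00  9.0000e-04  1.7238e+00] j [0.45 0.39 1.41 0.   1.35 0.29] t 11.0 gap 51.7 F [ 0.  -0.7  0.6]
(0, 0, 121, 282) [341.2 304.3] [245.   96.7] 89.9
(156, 0, 356, 63) [553.1 451.7] [275.1  43. ] 0.1
(456, 74, 56, 208) [699.4 330.5] [ 49.7 177.7] 19.3
(246, 188, 31, 36) [516.6 287.1] [25.  30.7] 8.3
(348, 180, 106, 13) [629.5 321.9] [89.1 10.2] 8.9
```

View pics/w6.png

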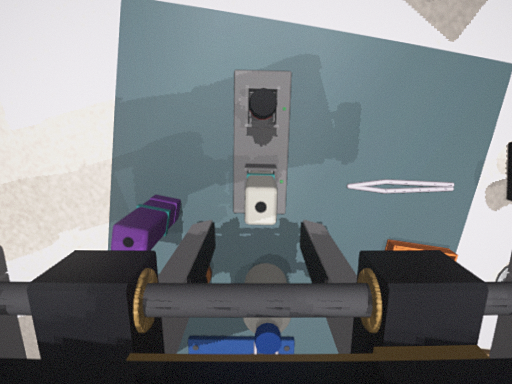

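The wrist view shows the white scope top at (261,205) with a dark button at (261,207). The torch is at (262,102), the purple look-alike at (128,240). I refine the scope centre and yaw.

```bash
python3 - <<'E'
from h import *
import pickle
im=load("w6");c=pickle.load(open("w6.pkl","rb"));g=im.astype(int).mean(2)
sub=(g[196:222,250:273]<90); b=blobs(sub,5)[0];m=cv2.moments(b);p=[250+m["m10"]/m["m00"],196+m["m01"]/m["m00"]]
print("dot",p,onz(c,[p],130))
b=blobs((im.min(2)>170)[180:230,235:290],100)[0]+[235,180]
P=onz(c,b.reshape(-1,2),130);r=cv2.minAreaRect(P.astype(np.float32));print(r);
for r0 in (185,190,194,200,215,222,226): print(r0,im[r0,242:282].mean(1).astype(int).tolist())
print(im[165:230,253].mean(1).astype(int).tolist())
# dock outline on rim plane
H=hsv(im).astype(int)
d=((H[...,1]<40)&(g>75)&(g<150)); d[:60]=0;d[216:]=0;d[:,:228]=0;d[:,298:]=0
q=blobs(cv2.morphologyEx(d.astype(np.uint8),cv2.MORPH_OPEN,np.ones((3,3))),300)[0]
r=cv2.minAreaRect(onz(c,q.reshape(-1,2),44).astype(np.float32));print("dock",r)
E
```

```text
dot [260.3078703703704, 206.64583333333334] [[516.28974789 286.29893602]]
((516.5715942382812, 287.48272705078125), (25.006484985351562, 31.356348037719727), 8.346439361572266)
185 [139, 138, 123, 113, 103, 110, 110, 118, 116, 117, 120, 116, 116, 116, 119, 120, 117, 118, 116, 120, 116, 115, 115, 116, 117, 118, 116, 113, 118, 118, 117, 116, 112, 107, 108, 132, 146, 146, 147, 146]
190 [136, 131, 124, 137, 183, 197, 206, 210, 211, 213, 210, 210, 210, 210, 212, 211, 210, 209, 214, 209, 211, 211, 212, 211, 212, 211, 213, 209, 212, 210, 210, 209, 198, 190, 159, 125, 144, 147, 143, 143]
194 [135, 131, 128, 146, 190, 197, 208, 216, 216, 217, 216, 216, 215, 218, 214, 217, 216, 213, 216, 215, 217, 215, 215, 217, 217, 217, 217, 216, 217, 216, 220, 218, 203, 190, 164, 124, 142, 144, 145, 146]
200 [137, 135, 124, 146, 187, 198, 209, 216, 218, 215, 216, 216, 214, 217, 216, 220, 218, 211, 204, 208, 211, 218, 220, 220, 218, 215, 217, 217, 215, 216, 217, 210, 197, 181, 153, 122, 144, 145, 148, 148]
215 [130, 125, 118, 146, 186, 202, 208, 213, 214, 212, 211, 213, 211, 213, 214, 210, 214, 215, 214, 215
[... 230 characters left out ...]
, 227, 229, 229, 230, 230, 224, 218, 211, 167, 122, 130, 129, 118, 86, 91]
226 [126, 128, 127, 126, 130, 130, 130, 129, 130, 125, 125, 124, 125, 128, 129, 128, 127, 129, 127, 127, 126, 123, 121, 122, 125, 128, 124, 126, 130, 123, 125, 123, 125, 130, 126, 129, 120, 93, 89, 85]
[64, 61, 82, 118, 120, 113, 113, 113, 94, 98, 119, 118, 115, 118, 117, 119, 118, 116, 114, 120, 116, 133, 168, 202, 209, 210, 212, 214, 217, 216, 216, 216, 216, 215, 214, 216, 212, 214, 215, 216, 217, 217, 219, 219, 216, 216, 217, 213, 213, 213, 213, 212, 210, 210, 212, 215, 217, 219, 196, 153, 124, 124, 115, 103, 87]
dock ((510.1449890136719, 331.76806640625), (59.79752731323242, 152.66453552246094), 7.628997802734375)
```

Emit:
arm_command(
  targets=[
    {"hand": 0.1,"x": 0,"y": 0.0032,"z": 0.01,"yaw": 0.009},
    {"hand": 0.1,"x": 0,"y": 0,"z": 0.03,"yaw": 0},
    {"hand": 0.1,"x": 0,"y": 0,"z": 0.03,"yaw": 0},
    {"hand": 0.1,"x": 0,"y": 0,"z": 0.03,"yaw": 0},
    {"hand": 0.1,"x": 0,"y": 0,"z": 0.02,"yaw": 0},
    {"hand": 0.1,"x": 0,"y": 0,"z": 0.006,"yaw": 0},
    {"hand": 0.1,"x": 0,"y": 0,"z": 0,"yaw": 0},
    {"hand": 0.1,"x": 0,"y": 0,"z": 0,"yaw": 0},
    {"hand": 0.1,"x": 0,"y": 0,"z": 0,"yaw": 0},
  ],
)

```text
clock: 11.9
eef_pos: [517.9, 285.5, 82.6]
eef_rot: [3.14, -0.001, 1.711]
wrist_force: [0.3, 0.6, 0.5]
finger_gap: 51.5
finger_force: 0.0
```

Emit:
arm_command(
  targets=[
    {"hand": -1,"x": 0,"y": 0,"z": 0,"yaw": 0},
    {"hand": -1,"x": 0,"y": 0,"z": 0,"yaw": 0},
    {"hand": -1,"x": 0,"y": 0,"z": 0,"yaw": 0},
    {"hand": -1,"x": 0,"y": 0,"z": 0,"yaw": 0},
    {"hand": -1,"x": 0,"y": 0,"z": 0,"yaw": 0},
  ],
  newtons=15,
)

```text
clock: 12.4
eef_pos: [517.0, 285.5, 81.5]
eef_rot: [-3.141, 0.0, 1.712]
wrist_force: [-3.3, -0.6, 3.6]
finger_gap: 28.1
finger_force: 15.0
```

Emit:
arm_command(
  targets=[
    {"hand": -1,"x": 0,"y": 0,"z": 0,"yaw": 0},
    {"hand": -1,"x": 0,"y": 0,"z": -0.01,"yaw": 0},
    {"hand": -1,"x": 0,"y": 0,"z": -0.02,"yaw": 0},
    {"hand": -1,"x": 0,"y": 0,"z": -0.025,"yaw": 0},
    {"hand": -1,"x": 0,"y": 0,"z": -0.03,"yaw": 0},
    {"hand": -1,"x": 0,"y": 0,"z": -0.03,"yaw": 0},
    {"hand": -1,"x": 0,"y": 0,"z": -0.025,"yaw": 0},
    {"hand": -1,"x": 0,"y": 0,"z": -0.02,"yaw": 0},
    {"hand": -1,"x": 0,"y": 0,"z": 0,"yaw": 0},
    {"hand": -1,"x": 0,"y": 0,"z": 0,"yaw": 0},
  ],
  newtons=30,
)

```text
clock: 13.4
eef_pos: [517.3, 285.4, 241.1]
eef_rot: [3.141, 0.0, 1.712]
wrist_force: [-0.4, -0.3, -1.6]
finger_gap: 27.6
finger_force: 30.0
```

```bash
python3 - <<'E'
from h import *
# goal: above chip, well high; tool yaw .149
shift((554.6,-49.2),240,.149)
E
```

```text
tool x,y shift mm [-336.5  -10.1]
tool z shift 1.1
turn about tool z 1.5627
pos [517.3 285.4 241.1] rot [3.1413 0.     1.7117] j [ 0.44  0.37  1.35 -0.    1.43  0.3 ] t 13.4 gap 27.6 F [-0.4 -0.3 -1.6]
```

Emit:
arm_command(
  targets=[
    {"hand": -1,"x": -0.02,"y": -0.001,"z": 0,"yaw": 0},
    {"hand": -1,"x": -0.036,"y": -0.001,"z": 0,"yaw": 0},
    {"hand": -1,"x": -0.036,"y": -0.001,"z": 0,"yaw": 0},
    {"hand": -1,"x": -0.036,"y": -0.001,"z": 0,"yaw": 0},
    {"hand": -1,"x": -0.036,"y": -0.001,"z": 0,"yaw": 0},
    {"hand": -1,"x": -0.036,"y": -0.001,"z": 0,"yaw": 0},
    {"hand": -1,"x": -0.036,"y": -0.001,"z": 0,"yaw": 0},
    {"hand": -1,"x": -0.036,"y": -0.001,"z": 0,"yaw": 0},
    {"hand": -1,"x": -0.036,"y": -0.001,"z": 0,"yaw": 0},
    {"hand": -1,"x": -0.0285,"y": -0.001,"z": 0,"yaw": 0},
  ],
)

```text
clock: 14.4
eef_pos: [554.3, -51.0, 239.8]
eef_rot: [-3.14, -0.0, 1.711]
wrist_force: [0.1, 0.1, 0.0]
finger_gap: 27.9
finger_force: 30.0
```

Emit:
arm_command(
  targets=[
    {"hand": -1,"x": 0,"y": 0,"z": 0,"yaw": 0.13},
    {"hand": -1,"x": 0,"y": 0,"z": 0,"yaw": 0.13},
    {"hand": -1,"x": 0,"y": 0,"z": 0,"yaw": 0.13},
    {"hand": -1,"x": 0,"y": 0,"z": 0,"yaw": 0.13},
    {"hand": -1,"x": 0,"y": 0,"z": 0,"yaw": 0.13},
    {"hand": -1,"x": 0,"y": 0,"z": 0,"yaw": 0.13},
    {"hand": -1,"x": 0,"y": 0,"z": 0,"yaw": 0.13},
    {"hand": -1,"x": 0,"y": 0,"z": 0,"yaw": 0.13},
  ],
)

```text
clock: 15.2
eef_pos: [554.3, -49.1, 239.8]
eef_rot: [-3.14, 0.002, 0.666]
wrist_force: [0.6, -0.9, -1.3]
finger_gap: 27.9
finger_force: 30.0
```

Emit:
arm_command(
  targets=[
    {"hand": -1,"x": 0,"y": 0,"z": 0,"yaw": 0.13},
    {"hand": -1,"x": 0,"y": 0,"z": 0,"yaw": 0.13},
    {"hand": -1,"x": 0,"y": 0,"z": 0,"yaw": 0.13},
    {"hand": -1,"x": 0,"y": 0,"z": 0,"yaw": 0.13},
    {"hand": -1,"x": 0,"y": 0,"z": 0.03,"yaw": 0},
    {"hand": -1,"x": 0,"y": 0,"z": 0.03,"yaw": 0},
    {"hand": -1,"x": 0,"y": 0,"z": 0,"yaw": 0},
    {"hand": -1,"x": 0,"y": 0,"z": 0,"yaw": 0},
    {"hand": -1,"x": 0,"y": 0,"z": 0,"yaw": 0},
  ],
)

```text
clock: 16.1
eef_pos: [555.2, -49.2, 182.7]
eef_rot: [3.141, -0.002, 0.152]
wrist_force: [-0.7, 1.0, 0.2]
finger_gap: 27.9
finger_force: 30.0
```

```bash
python3 - <<'E'
from h import *
import pickle
shift((554.6,-49.2),106,.149)
a=[]
for n in("wrist","scene","top"):
    c=get_calibration(n);im=camera(n);save(im,n+"7");pickle.dump(c,open(n+"7.pkl","wb"));
    p=proj(c,[554.6,-49.2,17.5])[0];q=proj(c,[554.6,-49.2,107])[0];print(n,p,q)
    x,y=np.clip((p+q)/2,[50,50],[461,333]).astype(int);a.append(cv2.resize(im[y-50:y+50,x-50:x+50],None,fx=4,fy=4,interpolation=cv2.INTER_CUBIC)); print(x-50,y-50)
save(np.hstack(a[:2]),"x7")
E
```

```text
tool x,y shift mm [-0.6 -0.1]
tool z shift 76.7
turn about tool z 0.0028
pos [555.2 -49.2 182.7] rot [ 3.1411e+00 -1.6000e-03  1.5180e-01] j [-0.15  0.33  1.53 -0.    1.28  1.26] t 16.1 gap 27.9 F [-0.7  1.   0.2]
wrist [256.93328206 184.46925226] [256.90643057 204.7834835 ]
206 144
scene [234.06957267 198.09467847] [233.45629047 179.12622908]
183 138
top [263.35582189 174.61215997] [264.6877484  171.43325317]
214 123
```

View pics/x7.png

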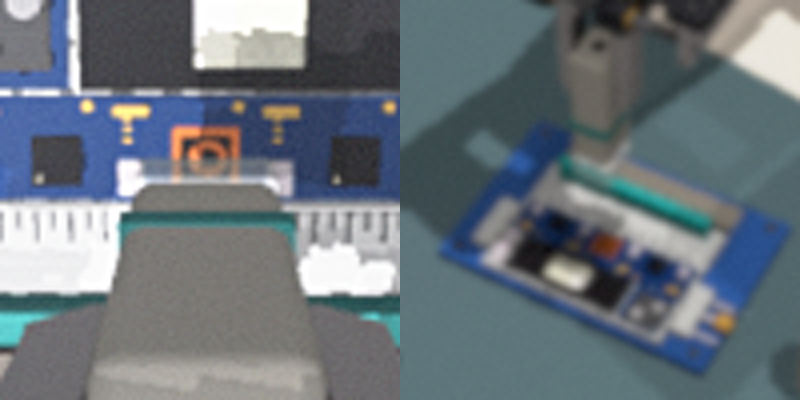

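The left half (wrist) shows the scope held upright over the board, with its lens end near crop (207,175). Beyond it are the burnt chip at (205,150) and both sound chips. The right half shows the scope held straight. I check the in-hand offset along tool x.

```bash
python3 - <<'E'
from h import *
import pickle
c=pickle.load(open("wrist7.pkl","rb"));im=load("wrist7")
p=np.array([555.2,-49.2]);w=.1518;X=np.array([np.cos(w),np.sin(w)]);Y=np.array([np.sin(w),-np.cos(w)])
loc=lambda uv,z:np.round(np.c_[(onz(c,uv,z)-p)@X,(onz(c,uv,z)-p)@Y],1)
print("col profile",[(r,int(im[r,250:264].mean())) for r in range(176,246)])
zl=182.7-73.5
for r in (182,184,186,190): print("row",r,"at lens z",loc([[257,r]],zl),"at z+122",loc([[257,r]],zl+122))
for r in (228,230,232,234,236): print("row",r,"at top z",loc([[257,r]],zl+122), "1.5 lower",loc([[257,r]],zl+120.5))
for r,z in((187,zl+1),(220,zl+85),(205,zl+62)): print(r,im[r,222:292].mean(1).astype(int).tolist())
# expected projection of nominal corners
for z in (0,56,122):
    C=[[*(p+X*a+Y*b),zl+z] for a in(17,-17) for b in(14,-14)]; print(z,np.round(proj(c,C),1).tolist())
E
```

```text
col profile [(176, 139), (177, 136), (178, 96), (179, 86), (180, 102), (181, 105), (182, 104), (183, 114), (184, 121), (185, 125), (186, 124), (187, 131), (188, 170), (189, 181), (190, 121), (191, 116), (192, 119), (193, 119), (194, 120), (195, 120), (196, 108), (197, 79), (198, 77), (199, 93), (200, 119), (201, 121), (202, 121), (203, 121), (204, 120), (205, 119), (206, 121), (207, 120), (208, 119), (209, 119), (210, 121), (211, 119), (212, 121), (213, 119), (214, 120), (215, 119), (216, 120), (217, 120), (218, 119), (219, 119), (220, 120), (221, 120), (222, 119), (223, 118), (224, 119), (225, 119), (226, 119), (227, 119), (228, 119), (229, 119), (230, 119), (231, 122), (232, 128), (233, 138), (234, 150), (235, 160), (236, 168), (237, 168), (238, 162), (239, 159), (240, 160), (241, 157), (242, 154), (243, 154), (244, 154), (245, 154)]
row 182 at lens z [[19.3 -0. ]] at z+122 [[42.1 -0. ]]
row 184 at lens z [[17.7 -0. ]] at z+122 [[41.2 -0. ]]
row 186 at lens z [[16. -0.]] at z+122 [[40.4 -0. ]]
row 190 at lens z [[12.6 -0. ]] at z+122 [[38.6 -0. ]]
row 228 at top z [[21.6 -0. ]] 1.5
[... 778 characters left out ...]
9, 120, 120, 120, 117, 122, 117, 120, 118, 119, 119, 122, 116, 119, 121, 120, 117, 117, 114, 116, 105, 95, 100, 100, 100, 90, 89, 83, 77, 76]
205 [249, 248, 248, 248, 248, 246, 249, 253, 251, 251, 252, 254, 254, 223, 118, 111, 120, 121, 122, 122, 117, 119, 125, 119, 118, 119, 124, 124, 117, 123, 121, 116, 120, 120, 122, 121, 121, 118, 116, 121, 119, 118, 121, 117, 122, 119, 119, 118, 117, 120, 120, 121, 117, 116, 115, 108, 114, 129, 171, 178, 180, 193, 222, 216, 179, 177, 178, 226, 248, 229]
0 [[274.0, 184.8], [240.0, 184.8], [273.5, 224.2], [240.5, 224.2]]
56 [[278.6, 201.4], [235.4, 201.4], [277.8, 250.3], [236.2, 250.3]]
122 [[288.6, 237.8], [225.4, 237.8], [286.9, 306.0], [227.2, 306.0]]
```

```bash
python3 - <<'E'
from h import *
import pickle
c=pickle.load(open("wrist7.pkl","rb"));im=load("wrist7");H=hsv(im).astype(int)
m=((H[...,0]<18)&(H[...,1]>120)&(H[...,2]>100));m[:170]=0;m[184:]=0;m[:,:240]=0;m[:,275:]=0
b=blobs(m,10)[0].reshape(-1,2);print(cv2.boundingRect(b))
p=np.array([554.6,-49.2]);w=.1476;X=np.array([np.cos(w),np.sin(w)]);Y=np.array([-np.sin(w),np.cos(w)])
L=onz(c,b,17.5)-p;print("phone x max",(L@X).max(),"y min/max",(L@Y).min(),(L@Y).max())
d=im.max(2)<60
for x0,x1 in((205,230),(285,305)):
    q=np.zeros_like(d);q[170:196,x0:x1]=d[170:196,x0:x1];b=blobs(q,20)[0].reshape(-1,2);L=onz(c,b,17.5)-p
    r=cv2.minAreaRect(L.astype(np.float32));print("chip",np.array(r[0])@X,np.array(r[0])@Y,r[1])
shift((554.6,-49.2),None,.1476)
E
```

```text
(249, 176, 17, 8)
phone x max 9.648015572294982 y min/max -9.022983770162178 8.896033157412354Traceback (most recent call last):
  File "<stdin>", line 10, in <module>
IndexError: list index out of range
```

Emit:
arm_command(
  targets=[
    {"hand": -1,"x": -0.0019,"y": 0,"z": 0.02,"yaw": 0.004},
    {"hand": -1,"x": 0,"y": 0,"z": 0.02,"yaw": 0},
    {"hand": -1,"x": 0,"y": 0,"z": 0.015,"yaw": 0},
    {"hand": -1,"x": 0,"y": 0,"z": 0.01,"yaw": 0},
    {"hand": -1,"x": 0,"y": 0,"z": 0.006,"yaw": 0},
    {"hand": -1,"x": 0,"y": 0,"z": 0.003,"yaw": 0},
    {"hand": -1,"x": 0,"y": 0,"z": 0,"yaw": 0},
    {"hand": -1,"x": 0,"y": 0,"z": 0,"yaw": 0},
    {"hand": -1,"x": 0,"y": 0,"z": 0,"yaw": 0},
    {"hand": -1,"x": 0,"y": 0,"z": 0,"yaw": 0},
  ],
)

```text
clock: 17.25
eef_pos: [553.0, -49.4, 107.8]
eef_rot: [3.141, -0.001, 0.148]
wrist_force: [0.1, -0.7, -0.8]
finger_gap: 27.7
finger_force: 30.0
```

```bash
python3 - <<'E'
from h import *
shift((553.3,-49.4),106,.1476)
im=camera("wrist");c=get_calibration("wrist");im2=camera("scene");save(im,"w8");save(im2,"s8")
shift((553.3,-49.4),106,.1476)
print(proj(c,[554.6,-49.2,32.5]),proj(c,[554.6,-49.2,17.5]))
a=cv2.resize(im[150:270,200:320],(480,480),interpolation=cv2.INTER_CUBIC);b=cv2.resize(im2[140:220,200:253],(318,480),interpolation=cv2.INTER_CUBIC)
save(np.hstack([a,b]),"x8")
E
```

```text
tool x,y shift mm [0.3 0. ]
tool z shift 1.8
turn about tool z 0.0002
pos [553.  -49.4 107.8] rot [ 3.1414e+00 -5.0000e-04  1.4780e-01] j [-0.16  0.41  1.61  0.    1.12  1.27] t 17.25 gap 27.7 F [ 0.1 -0.7 -0.8]
tool x,y shift mm [0.4 0.1]
tool z shift 1.6
turn about tool z 0.0002
pos [552.9 -49.4 107.6] rot [ 3.1415e+00 -3.0000e-04  1.4780e-01] j [-0.16  0.41  1.61  0.    1.12  1.27] t 17.35 gap 27.9 F [0.5 0.2 0.5]
[[257.10143822 202.18552979]] [[257.10363318 197.99215718]]
```

View pics/x8.png

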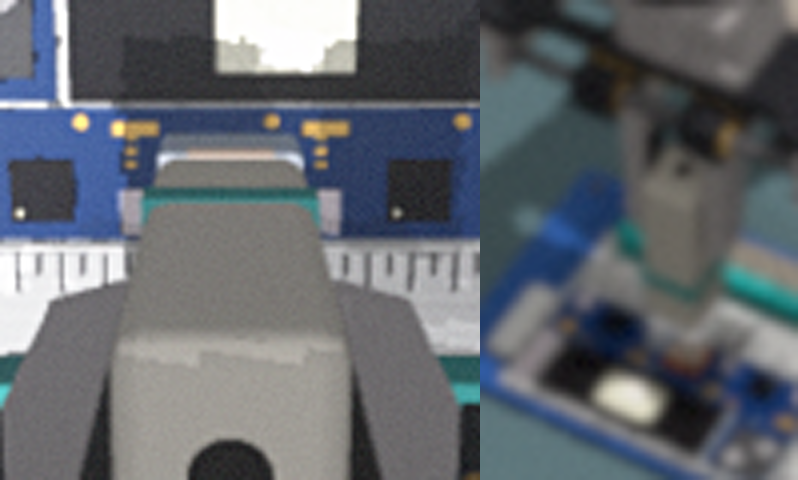

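The lens is laterally centred: lens centre at crop column ~229, with the flanking chips at 42 and 419. I make a last small trim.

Emit:
arm_command(
  targets=[
    {"hand": -1,"x": 0.0005,"y": 0,"z": 0.0015,"yaw": 0},
    {"hand": -1,"x": 0,"y": 0,"z": 0,"yaw": 0},
    {"hand": -1,"x": 0,"y": 0,"z": 0,"yaw": 0},
    {"hand": -1,"x": 0,"y": 0,"z": 0,"yaw": 0},
    {"hand": -1,"x": 0,"y": 0,"z": 0,"yaw": 0},
    {"hand": -1,"x": 0,"y": 0,"z": 0,"yaw": 0},
    {"hand": -1,"x": 0,"y": 0,"z": 0,"yaw": 0},
    {"hand": -1,"x": 0,"y": 0,"z": 0,"yaw": 0},
  ],
)

```text
clock: 18.15
eef_pos: [553.3, -49.3, 106.0]
eef_rot: [3.142, -0.0, 0.148]
wrist_force: [1.0, -0.1, -1.7]
finger_gap: 27.7
finger_force: 30.0
```

```bash
python3 - <<'E'
from h import *
shift((553.4,-49.4),106,.1476)
print(np.abs(manip.read_state()["qd"]).max())
print(manip.sign_off())
E
```

```text
tool x,y shift mm [0.1 0.1]
tool z shift -0.0
turn about tool z 0.0002
pos [553.3 -49.3 106. ] rot [ 3.1416 -0.      0.1478] j [-0.15  0.41  1.61  0.    1.12  1.27] t 18.15 gap 27.7 F [ 1.  -0.1 -1.7]
0.001418030750518379
the job is handed in; nothing more can be done
None
```

The job is handed in at 18.2 s, result not reported: the ruler is released flush along the phone past the burnt (middle) chip, and the white microscope is held still and upright, its lens centred to about 1 mm and about 15 mm above the chip by my estimate.

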